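# Drift the used guide sleeve out of a phantom's needle-guide head

### The arm

A 6-joint arm with a two-finger parallel gripper is mounted at the origin on the work surface. World frame = base frame: x ahead of the robot, y to its left, z up, the work surface at z = 0. Lengths are in m, angles in rad, forces in N, time in s.
With the tool pointing down it reaches from about 0.3 to 0.775 m from the base axis. Payload 14.6 kg.
Tool frame: the origin (TCP) lies at the very end of the fingers, on their centre line; the grasp point (between the pads) lies 19 mm behind it; y points along the fingers, z is the direction in which the jaws open and shut, and the axes are right-handed (so a half turn about y gives the same grasp; the last joint's range is limited). The gripper opens to 94 mm and grips with 3 to 60 N. Pads are 16 mm wide; open, the fingers measure 119 mm over their backs; the gripper's body (75 mm by 177 mm) begins 78 mm behind the grasp point.
Start: joints at [-1.406, 0.3, 1.521, -0, 1.321, -0.067], TCP at [0.126, -0.535, 0.205] pointing down, gripper open.
Joint ranges: [-3.03, 3.03], [-0.79, 2.21], [0.23, 2.52], [-1.04, 4.18], [0, 3.07], [-2.55, 2.55]. Speed limits (rad/s): [2.22, 2.22, 2.57, 3.14, 3.14, 3.14].

### API

Orientations are given as [roll, pitch, yaw] about the fixed x, y, z axes, in that order (R = Rz(yaw) Ry(pitch) Rx(roll)).
In Python, from station import get_obs, camera, job gives the robot as it stands.
- The arm moves only by the tool step_arm, never from a script. Its argument "targets" is a list of rows, each a list of 6 numbers: the shift along the tool's x, y, z in mm, then the turn, a rotation vector about the tool's x, y, z in degrees. In form: [[dx, dy, dz, rx, ry, rz], ...]. A call has 1 to 12 rows; each row shifts and turns the commanded pose from where the row before left it, along the tool's axes as they then stand; what a row does not reach is not made up. A row lasts 1/8 s, in which the tool goes at most 62.5 mm and 10.7 degrees, less where a joint would pass 70% of its speed; a pose out of reach is approached as far as the arm can. A call is refused whole if a number of a shift passes 62.5 or a number of a turn 10.7, either way. A call with a gripper value outside its range is refused whole. "gripper" is the opening, from -1 (shut) to 1 (fully open), set as the call begins (left out, the last holds). The fingers move at their own pace and stop on an object; "squeeze" is the grip in N (left out, the last holds). Time passes only in rows, so rows that do not move let the fingers close. It gives the time, the measured TCP pose, the force and the opening at its end, in the units of the state.
- get_obs(): the state, without advancing time (a new reading comes with each control period).
- camera(name): name is "scene" or "top" or "wrist"; returns a dict with "pixels" (384x512x3 uint8, red, green, blue), "intrinsics" (3x3 intrinsics, pixels), "R" (3x3) and "t" (3): a world point X has camera coordinates R X + t; the wrist camera has in their place "tool_from_camera" (4x4, takes a point from camera to tool coordinates, whose origin is the TCP and whose axes are the tool frame's). Camera axes: x right, y down, z forward; pixel columns grow to the right and rows downward; lengths in m; the calibration is good to about 2 mm. A picture is of the moment at which its call begins: read the wrist's pose just before it. There is no depth.
- job.hand_in(): hands the job in, once; it reports no verdict.
The state is a dict: "time_s": time; "qpos": joint angles; "joint_vel": joint speeds; "tau": joint torques, N m; "ee_pos": TCP position; "eef_rot": TCP orientation; "force": force on the tool from outside, world axes, zero at the start; "moment": the same for the moment, N m; "grip_width": finger opening in m.
Only numpy, scipy, OpenCV 4.12 (cv2) and the standard library are available. Lean on these libraries where they do the work, as an engineer would, in place of code of your own. Each camera call takes 0.05 s, during which the arm holds its last target.

### The job

Take the steel drift from its stand and use it to press the used guide sleeve right down through the bore of the guide head, until the sleeve stands on the head's base plate clear below the disc. Feel for the bore and press gently, never with more than 40 N on the head or sleeve; then put the drift back upright in its stand and leave the other things on the bench where they are.

Things in the scene. Friction and masses are not known exactly. Their poses are not given: they have to be found in the camera images.
- head: Guide head, fixed: grey metal base plate 120 (x) x 110 (y) x 10 mm, cheeks at left and right, a square frame up to 80 mm, open below at front and back. Origin: centre of the underside, on the head's axis, z up. The frame holds a round white disc, 60 mm across, 40 mm thick (top 88, underside 48 mm above the bench), with the bore; it is clamped and does not turn under light forces.
- head_top (a point): Point on the head's axis, level with the disc's flat top (88 mm up). Not the bore: the disc is an eccentric adjuster whose upright bore (18 mm diameter, no chamfer, through the disc's own centre) always lies 6 mm from this axis, in a direction that differs each time, all round, and is not measured: see it or feel for it with the drift. The disc's top is flat all round the bore.
- sleeve (a joint): How far the steel sleeve (17.8 mm outside, 9 inside, 30 long) in the bore is pushed down, m. 0: its top is 4 mm below the disc's top (starts at 0 to 0.004). 0.040: just out of the bore. 0.044: stands on the base plate, a hard stop. Resists with 7 N plus 80 N per m/s; stays where left.
- drift: Drift: steel rod 15 mm in diameter, 75 mm long, flat tip 12 mm across (2 mm high taper), under a square aluminium handle 24 x 24 mm, 50 mm high; about 0.18 kg. Origin: centre of the tip's flat end; z up along the rod (handle from 75 to 125 mm); x and y square to the handle's faces. It starts upright in the stand, tip 15 mm above the bench.
- stand: Drift stand, fixed to the bench: grey plastic block 75 x 75 x 55 mm with one upright round hole in its centre, 20 mm in diameter and 40 mm deep (floor 15 mm above the bench). Origin: centre of its underside, z up.
- jar: Bystander: closed whitish jar with a white cap, 56 mm across, 75 mm high, standing loose. Origin: centre of its underside.
- pointer: Bystander: black tracked pointer lying on the bench, 160 mm long and 94 mm over its two marker balls. Origin: on the bench under its shaft; x along the shaft to the tip.
- spare: Bystander: loose steel collar, 32 mm outside, 17 mm inside, 22 mm high, standing on the bench. Origin: centre of its underside.
Things that resemble listed ones, but are neither listed nor needed, are in the scene too. Of the things like the drift, leave any that is pink; of the rest the larger one is meant.

How it is judged:
By the outcome, as a careful person would: the job done as asked, in the order asked, and still so for the second after the job is handed in, with the robot touching nothing.
It also fails if it takes over 67 s, if anything falls off the work surface, if the arm or the gripper's body presses on something with over 40 N, if the wrist force passes 120 N, or if a joint passes its speed limit or range.

## Working session

There is one attempt and no reset: what is moved stays moved. The work goes in short steps, Python scripts to look and compute and a tool call to move; the robot and the scene stay as the last step left them, time stands still between calls to the robot, and variables do not carry over. Pictures are saved under pics/ and viewed, and the job is handed in when it is done.

Besides the shell and the picture viewer there is one more tool, called by a JSON object that holds its "op" and its "data", one argument or row to a line. step_arm: Moves the arm, as the interface text tells. Its arguments: {"type":"object","properties":{"targets":{"type":"array","items":{"type":"array","items":{"type":"number"}}},"gripper":{"type":"number"},"squeeze":{"type":"number"}},"required":["targets"]}

```bash
ls; mkdir -p pics
cat > h.py <<'E'
import numpy as np, cv2
from station import get_obs, camera, job
def save(n,im): cv2.imwrite(f'pics/{n}.png',cv2.cvtColor(im,cv2.COLOR_RGB2BGR))
def crop(im,x,y,w,h,s): return cv2.resize(im[y:y+h,x:x+w],None,fx=s,fy=s,interpolation=cv2.INTER_CUBIC)
def ray(c,u,v,z):
    R=np.array(c['R']);t=np.array(c['t']);K=np.array(c['intrinsics'])
    d=R.T@np.linalg.inv(K)@np.array([u,v,1.]);o=-R.T@t
    return o+d*(z-o[2])/d[2]
def proj(c,X):
    p=np.array(c['R'])@np.array(X)+np.array(c['t']);q=np.array(c['intrinsics'])@p;return q[:2]/q[2]
E
python3 - <<'E'
from h import *
import pickle
o=get_obs();print(o)
for n in('scene','top','wrist'):
    c=camera(n);pickle.dump(c,open(n+'0.pkl','wb'));save(n+'0',c['pixels'])
    print(n,{k:np.round(v,3).tolist() for k,v in c.items() if k!='pixels'})
E
```

```text
pics
{'time_s': 0.0, 'qpos': array([-1.40557101e+00,  3.00447501e-01,  1.52154848e+00, -1.88855772e-06,
        1.32065876e+00, -6.66210998e-02]), 'joint_vel': array([ 1.76958701e-03,  2.17697052e-03,  1.55675323e-03, -5.52700588e-05,
       -3.65077167e-04, -1.33669356e-04]), 'tau': array([-8.86130438e-04, -5.31805766e+01, -3.52739453e+01,  7.08010560e-02,
        2.43405683e-02, -9.42661518e-05]), 'ee_pos': array([ 0.12632235, -0.53505229,  0.20491305]), 'eef_rot': array([-1.57185618e+00,  6.88799691e-05, -2.90974580e+00]), 'force': array([0.3601204 , 0.93671759, 0.59019583]), 'moment': array([-0.05000895,  0.00660464, -0.07049243]), 'grip_width': 0.09419877097247578}
scene {'intrinsics': [[415.98, 0.0, 250.986], [0.0, 415.98, 189.305], [0.0, 0.0, 1.0]], 'R': [[0.25, 0.968, -0.013], [0.521, -0.146, -0.841], [-0.816, 0.203, -0.541]], 't': [-0.256, -0.204, 1.337]}
top {'intrinsics': [[430.119, 0.0, 252.671], [0.0, 430.119, 197.492], [0.0, 0.0, 1.0]], 'R': [[0.001, -1.0, 0.022], [-0.983, -0.005, -0.181], [0.181, -0.021, -0.983]], 't': [0.106, 0.584, 0.972]}
wrist {'intrinsics': [[324.89, 0.0, 251.774], [0.0, 324.89, 194.462], [0.0, 0.0, 1.0]], 'tool_from_camera': [[-0.0, 0.97, 0.242, -0.07], [0.0, -0.242, 0.97, -0.179], [1.0, 0.001, -0.0, 0.0], [0.0, 0.0, 0.0, 1.0]]}
```

View pics/scene0.png

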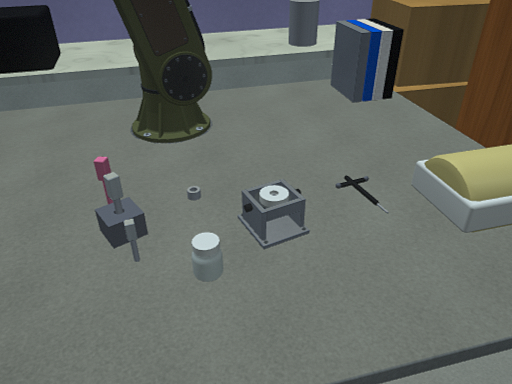

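View pics/top0.png

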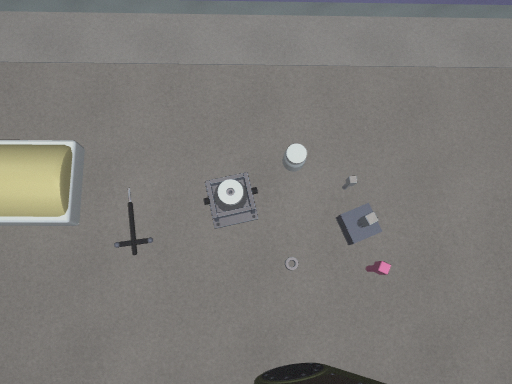

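View pics/wrist0.png

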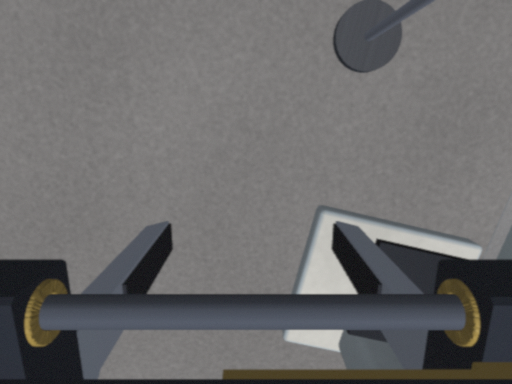

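Run:
```python
from h import *
import pickle
s=pickle.load(open('scene0.pkl','rb'));t=pickle.load(open('top0.pkl','rb'))
save('c1',np.hstack([crop(s['pixels'],80,140,80,130,4.6)[:590],crop(t['pixels'],325,165,80,130,4.6)[:590]]))
save('c2',np.hstack([crop(s['pixels'],232,175,80,75,5),crop(t['pixels'],190,160,80,75,5)]))
print('cam pos',[-np.array(c['R']).T@np.array(c['t']) for c in(s,t)])
```

```text
cam pos [array([ 1.26180026, -0.05378969,  0.54798406]), array([0.39793636, 0.13010363, 1.05942432])]
```

View pics/c1.png

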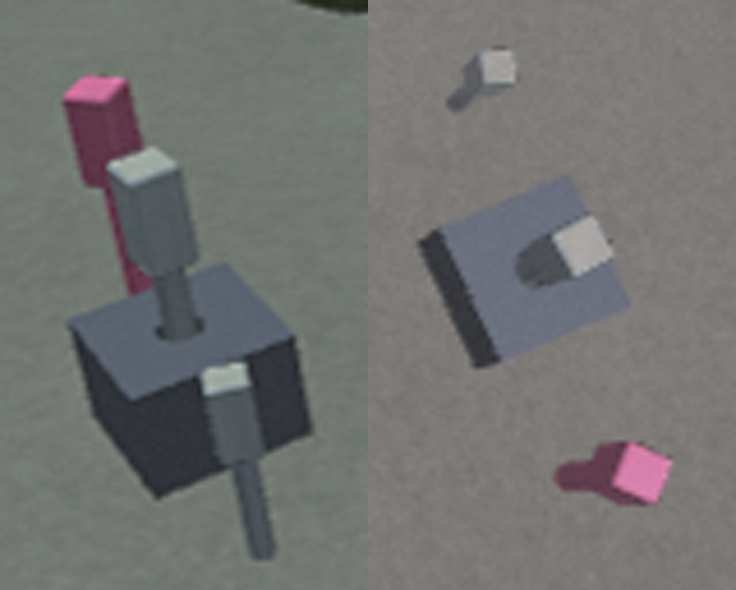

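View pics/c2.png

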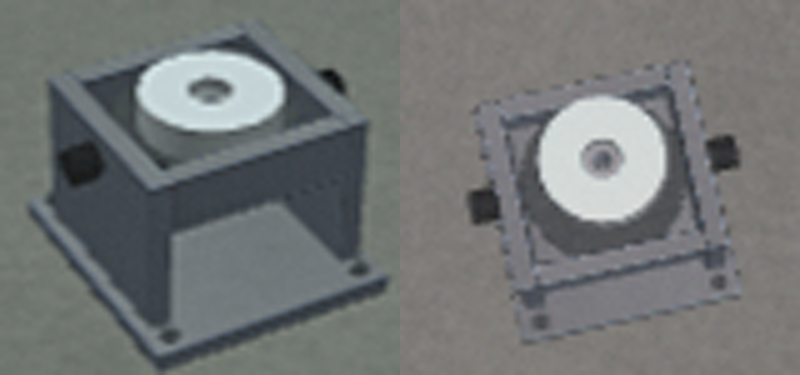

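```bash
cat > meas.py <<'E'
from h import *
from scipy.optimize import least_squares
def white_ellipse(im,x,y,w,h,th=170):
    m=(im[y:y+h,x:x+w].min(2)>th).astype(np.uint8)
    cs,_=cv2.findContours(m,cv2.RETR_EXTERNAL,cv2.CHAIN_APPROX_NONE)
    c=max(cs,key=cv2.contourArea); e=cv2.fitEllipse(c);return (e[0][0]+x,e[0][1]+y),e[1],cv2.contourArea(c)
def tri(obs):
    def f(X): return np.concatenate([proj(c,X)-np.array(p) for c,p in obs])
    r=least_squares(f,[.4,0,.1]);return r.x,r.fun
E
python3 - <<'E'
from meas import *
import pickle
s=pickle.load(open('scene0.pkl','rb'));t=pickle.load(open('top0.pkl','rb'))
es=white_ellipse(s['pixels'],250,178,50,35);et=white_ellipse(t['pixels'],212,170,40,45)
print(es,et,'disc',ray(s,*es[0],.088),ray(t,*et[0],.088),tri([(s,es[0]),(t,et[0])]))
ht=(325+216.5/4.6-.5,165+247.5/4.6-.5);hs=(80+144.5/4.6-.5,140+167.5/4.6-.5)
print('handle',ray(s,*hs,.14),ray(t,*ht,.14),tri([(s,hs),(t,ht)]))
# handle top corners (top view)
P=[ray(t,325+(x-368+.5)/4.6-.5,165+(y+.5)/4.6-.5,.14)[:2] for x,y in [(554,238),(597,216),(614,255),(573,277)]]
P=np.array(P);print(P, np.linalg.norm(P-np.roll(P,-1,0),axis=1));d=np.roll(P,-1,0)-P;print(np.degrees(np.arctan2(d[:,1],d[:,0])))
# stand top corners z=.055
P=[ray(t,325+(x-368+.5)/4.6-.5,165+(y+.5)/4.6-.5,.055)[:2] for x,y in [(438,232),(570,175),(630,305),(498,361)]]
P=np.array(P);print('stand',P.mean(0), np.linalg.norm(P-np.roll(P,-1,0),axis=1));d=np.roll(P,-1,0)-P;print(np.degrees(np.arctan2(d[:,1],d[:,0])))
P=[ray(s,80+(x+.5)/4.6-.5,140+(y+.5)/4.6-.5,.055)[:2] for x,y in [(68,322),(228,263),(296,338),(134,400)]]
P=np.array(P);print('stand',P.mean(0), np.linalg.norm(P-np.roll(P,-1,0),axis=1));d=np.roll(P,-1,0)-P;print(np.degrees(np.arctan2(d[:,1],d[:,0])))
# frame top outer corners z=.08
P=[ray(t,190+(x-400+.5)/5-.5,160+(y+.5)/5-.5,.08)[:2] for x,y in [(474,103),(687,63),(732,250),(520,290)]]
P=np.array(P);print('frame',P.mean(0), np.linalg.norm(P-np.roll(P,-1,0),axis=1));d=np.roll(P,-1,0)-P;print(np.degrees(np.arctan2(d[:,1],d[:,0])))
P=[ray(s,232+(x+.5)/5-.5,175+(y+.5)/5-.5,.08)[:2] for x,y in [(50,82),(250,25),(368,122),(155,190)]]
P=np.array(P);print('frame',P.mean(0), np.linalg.norm(P-np.roll(P,-1,0),axis=1));d=np.roll(P,-1,0)-P;print(np.degrees(np.arctan2(d[:,1],d[:,0])))
for n,p in dict(small=(352,180),pink=(384,268),jar=(296,154),spare=(292,264)).items(): print(n,ray(t,*p,.08))
E
```

```text
((273.57333183288574, 192.8186502456665), (14.499016761779785, 27.787670135498047), 314.0) ((230.00091171264648, 191.2769603729248), (23.958093643188477, 24.411035537719727), 457.5) disc [0.59248415 0.15946722 0.088     ] [0.59119243 0.16121176 0.088     ] (array([0.59117592, 0.16050068, 0.08704629]), array([ 0.29180325, -0.02237875,  0.32138007,  0.08965627]))
handle [ 0.52718879 -0.14858784  0.14      ] [ 0.5228614  -0.14774514  0.14      ] (array([ 0.52318221, -0.14883307,  0.13768688]), array([ 0.15437445,  0.01946391,  0.17767987, -0.00221544]))
[[ 0.52707842 -0.13371745]
 [ 0.53766179 -0.15465468]
 [ 0.51912312 -0.16178344]
 [ 0.50862639 -0.14184563]] [0.02346008 0.01986206 0.02253214 0.02016296]
[ -63.18429656 -158.96652878  117.76561059   23.77365158]
stand [ 0.52353577 -0.14708553] [0.07602304 0.07291453 0.0749438  0.07195726]
[ -66.6529411  -157.66352878  112.6236511    23.18718019]
stand [ 0.52501834 -0.14826998] [0.07588819 0.07510301 0.07315499 0.07353008]
[ 113.05465031   22.22115036  -68.18579562 -155.65342988]
frame [0.58460291 0.16074584] [0.10102872 0.09092793 0.09904476 0.09060373]
[ -78.69347947 -166.60170997  101.06415056   14.66240118]
frame [0.5882387  0.15920198] [0.09577249 0.08657735 0.09719806 0.08729782]
[ 102.49080001   14.98186441  -77.05476208 -165.97291855]
small [ 0.62138639 -0.12413195  0.08      ]
pink [ 0.41776567 -0.1886389   0.08      ]
jar [0.68356628 0.00648433 0.08      ]
spare [0.42630191 0.01988924 0.08      ]
```

```bash
cat >> h.py <<'E'
from scipy.spatial.transform import Rotation as Ro
def Rt(o): return Ro.from_euler('xyz',o['eef_rot']).as_matrix()
def togo(p,yaw=None):
    """total shift in tool axes (mm) to world p; turn (deg, tool rotvec) to upright w/ yaw of jaw z dir (deg)"""
    o=get_obs();R=Rt(o);d=R.T@(np.array(p)-o['ee_pos'])*1000
    print('t',round(o['time_s'],2),'pos',np.round(o['ee_pos'],4),'rot',np.round(np.degrees(o['eef_rot']),2),'F',np.round(o['force'],1),'w',round(o['grip_width'],4))
    print('shift',np.round(d,1))
    if yaw is not None:
        T=Ro.from_euler('xyz',[-90,0,yaw-90],degrees=True).as_matrix()
        T2=Ro.from_euler('xyz',[-90,0,yaw+90],degrees=True).as_matrix()
        for X in(T,T2):print('turn',np.round(np.degrees(Ro.from_matrix(R.T@X).as_rotvec()),2))
E
python3 -c "
from h import *
togo([.5235,-.148,.205],-67)"
```

```text
t 0.15 pos [ 0.1263 -0.5351  0.205 ] rot [ -90.05    0.   -166.72] F [-0.1  0.3  0.7] w 0.0934
shift [-4.755e+02  3.000e-01 -2.855e+02]
turn [ 0.05 -9.72 -0.01]
turn [1.0000e-02 1.7028e+02 7.0000e-02]
```

{"op": "step_arm", "data": {
  "targets": [
    [-20,0,-12,0,0,0],
    [-40,0,-24,0,0,0],
    [-40,0,-24,0,0,0],
    [-40,0,-24,0,0,0],
    [-40,0,-24,0,0,0],
    [-40,0,-24,0,0,0],
    [-40,0,-24,0,0,0],
    [-40,0,-24,0,0,0],
    [-40,0,-24,0,0,0],
    [-40,0,-24,0,0,0],
    [-40,0,-24,0,0,0],
    [-35,0,-21,0,0,0]
  ],
  "gripper": 1
}}

```text
time_s: 1.65
ee_pos: [0.5073, -0.1625, 0.2054]
eef_rot: [-1.571, 0.0, -2.909]
force: [-1.2, -0.5, 0.8]
grip_width: 0.094
```

{"op": "step_arm", "data": {
  "targets": [
    [-20,0,-12,0,0,0],
    [0,0,0,0,-5,0],
    [0,0,0,0,-4.7,0],
    [0,0,0,0,0,0],
    [0,0,0,0,0,0]
  ]
}}

```text
time_s: 2.28
ee_pos: [0.523, -0.1483, 0.2055]
eef_rot: [-1.571, 0.0, -2.742]
force: [-0.4, 0.5, 0.0]
grip_width: 0.0936
```

```bash
python3 -c "
from h import *
import pickle
togo([.5235,-.148,.205],-67)
o=get_obs();c=camera('wrist');pickle.dump((o,c),open('w1.pkl','wb'));save('w1',c['pixels'])"
```

```text
t 2.27 pos [ 0.523  -0.1483  0.2055] rot [ -90.      0.   -157.11] F [-0.4  0.5  0. ] w 0.0936
shift [-0.5  0.5 -0.1]
turn [ 0.   -0.11 -0.  ]
turn [0.0000e+00 1.7989e+02 1.0000e-02]
```

View pics/w1.png

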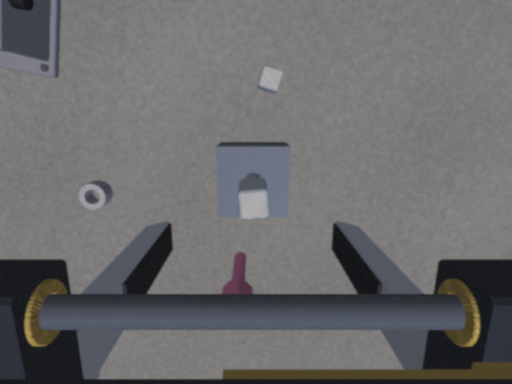

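```bash
cat >> h.py <<'E'
def wcam(o,c):
    T=np.array(c['tool_from_camera']);R=Rt(o);Rwc=R@T[:3,:3];tw=R@T[:3,3]+o['ee_pos']
    return dict(R=Rwc.T,t=-Rwc.T@tw,intrinsics=c['intrinsics'])
E
python3 -c "
from h import *
import pickle
o,c=pickle.load(open('w1.pkl','rb'))
save('w1c',crop(c['pixels'],205,130,100,100,6))
w=wcam(o,c)
print(proj(w,[.523,-.1485,.14]),proj(w,[.523,-.1485,.055]))"
```

```text
[251.51799514 205.25585622] [251.6403129  182.79714639]
```

View pics/w1c.png

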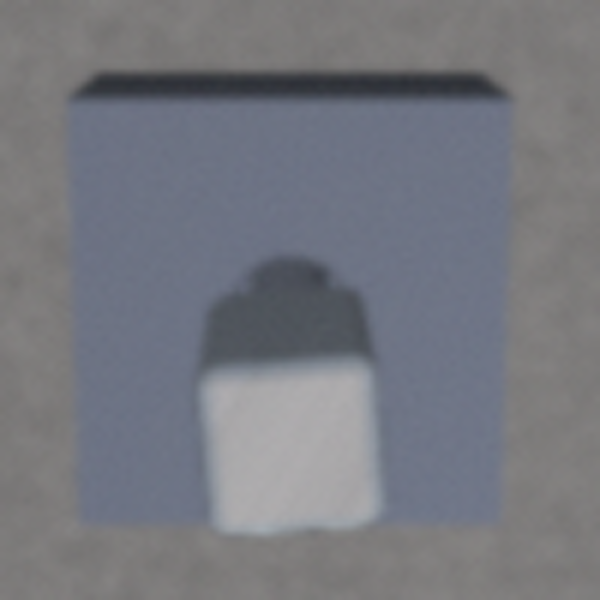

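```bash
python3 -c "
from h import *
import pickle
o,c=pickle.load(open('w1.pkl','rb'));w=wcam(o,c)
for z,L in((.14,[(200,373),(374,358),(384,515),(214,532)]),(.055,[(68,100),(512,97),(500,522),(80,524)]),(.055,[(292,300)])):
  P=np.array([ray(w,205+(x+.5)/6-.5,130+(y+.5)/6-.5,z)[:2] for x,y in L]);d=np.roll(P,-1,0)-P
  print(P.mean(0),np.linalg.norm(d,axis=1),np.degrees(np.arctan2(d[:,1],d[:,0])), (Rt(o).T@np.append(P.mean(0)-o['ee_pos'][:2],0))*1000)
"
```

```text
[ 0.52466541 -0.14940405] [0.02253737 0.02125218 0.02250306 0.02161639] [ -62.01193508 -152.89028069  118.91691213   27.22332064] [-1.07381477e+00 -7.57558461e-05  1.65035449e+00]
[ 0.52397225 -0.14951559] [0.07464014 0.07487868 0.0745016  0.07476194] [ -66.69484375 -157.08601475  113.21600285   23.01961838] [-3.91852277e-01 -7.91000111e-05  1.48350196e+00]
[ 0.52677599 -0.14871163] [0.] [0.] [-3.28752354e+00 -4.39624097e-05  1.83337409e+00]
```

{"op": "step_arm", "data": {
  "targets": [
    [-1,0,1.5,0,0,0],
    [0,0,0,0,-5,0],
    [0,20,0,0,0,0],
    [0,30,0,0,0,0],
    [0,30,0,0,0,0],
    [0,20,0,0,0,0],
    [0,9,0,0,0,0],
    [0,0,0,0,0,0]
  ]
}}

```text
time_s: 3.32
ee_pos: [0.5247, -0.1498, 0.0964]
eef_rot: [-1.571, -0.0, -2.654]
force: [-0.1, -0.1, 0.1]
grip_width: 0.0937
```

```bash
python3 -c "
from h import *
import pickle
o=get_obs();c=camera('wrist');pickle.dump((o,c),open('w2.pkl','wb'));save('w2',c['pixels']);print(o['ee_pos'],o['force'])"
```

```text
[ 0.52465446 -0.14978777  0.09638697] [-0.06461535 -0.11370608  0.11538775]
```

View pics/w2.png

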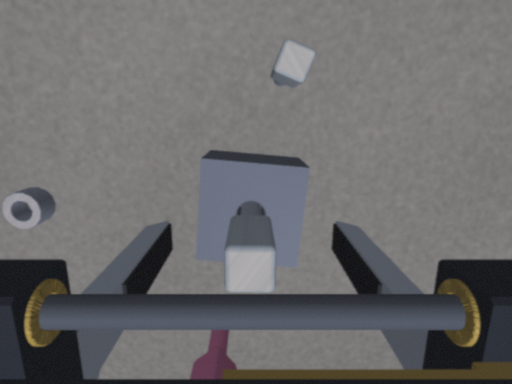

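Handle top sits at about (250,268), square to and centred between the fingers. Closing.

{"op": "step_arm", "data": {
  "targets": [
    [0,0,0,0,0,0],
    [0,0,0,0,0,0],
    [0,0,0,0,0,0],
    [0,0,0,0,0,0],
    [0,0,0,0,0,0],
    [0,0,0,0,0,0]
  ],
  "gripper": -1,
  "squeeze": 60
}}

```text
time_s: 4.12
ee_pos: [0.5247, -0.1498, 0.0964]
eef_rot: [-1.571, -0.0, -2.653]
force: [-0.2, 0.3, -0.0]
grip_width: 0.0377
```

{"op": "step_arm", "data": {
  "targets": [
    [0,0,0,0,0,0],
    [0,0,0,0,0,0],
    [0,0,0,0,0,0],
    [0,0,0,0,0,0]
  ]
}}

```text
time_s: 4.62
ee_pos: [0.5246, -0.1498, 0.0964]
eef_rot: [-1.571, -0.0, -2.653]
force: [0.0, 0.1, -0.7]
grip_width: 0.0234
```

{"op": "step_arm", "data": {
  "targets": [
    [0,-5,0,0,0,0],
    [0,-15,0,0,0,0],
    [0,-25,0,0,0,0],
    [0,-30,0,0,0,0],
    [0,-20,0,0,0,0],
    [0,-5,0,0,0,0],
    [0,0,0,0,0,0]
  ]
}}

```text
time_s: 5.5
ee_pos: [0.5246, -0.1497, 0.1964]
eef_rot: [-1.571, 0.0, -2.653]
force: [-0.8, -0.6, -1.1]
grip_width: 0.0234
```

```bash
python3 -c "
from h import *
import pickle
togo([.5915,.1605,.196])
o=get_obs();c=camera('wrist');pickle.dump((o,c),open('w3.pkl','wb'));save('w3',c['pixels']);c=camera('scene');save('s3',c['pixels'])"
```

```text
t 5.5 pos [ 0.5246 -0.1497  0.1964] rot [ -90.      0.   -152.02] F [-0.8 -0.6 -1.1] w 0.0234
shift [-204.7    0.4 -242.6]
```

View pics/s3.png

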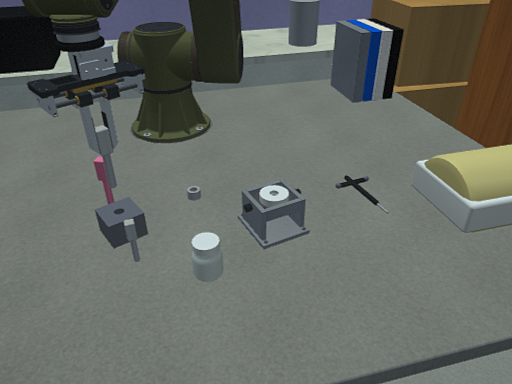

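View pics/w3.png

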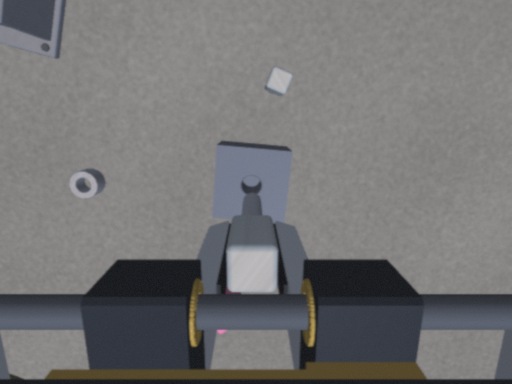

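{"op": "step_arm", "data": {
  "targets": [
    [-12,0,-15,0,0,0],
    [-26,0,-30,0,0,0],
    [-30,0,-35,0,0,0],
    [-30,0,-35,0,0,0],
    [-30,0,-35,0,0,0],
    [-30,0,-35,0,0,0],
    [-25,0,-30,0,0,0],
    [-15,0,-19,0,0,0],
    [-6.7,0,-8.6,0,0,0],
    [0,0,0,0,0,0],
    [0,0,0,0,0,0]
  ]
}}

```text
time_s: 6.98
ee_pos: [0.5915, 0.1598, 0.1964]
eef_rot: [-1.571, -0.0, -2.654]
force: [-0.2, 0.3, -1.9]
grip_width: 0.0237
```

```bash
python3 -c "
from h import *
import pickle
togo([.5915,.1605,.196])
o=get_obs();c=camera('wrist');pickle.dump((o,c),open('w4.pkl','wb'));save('w4',c['pixels'])
s=camera('scene');t=camera('top');pickle.dump((s,t),open('st4.pkl','wb'))
save('w4c',np.hstack([crop(c['pixels'],190,140,130,110,4),crop(s['pixels'],250,150,55,88,5)]))
save('t4c',crop(t['pixels'],170,130,110,110,5))
print(proj(wcam(o,c),[.5915,.1605,.088]))"
```

```text
t 6.97 pos [0.5915 0.1598 0.1964] rot [-9.0000e+01 -1.0000e-02 -1.5206e+02] F [-0.2  0.3 -1.9] w 0.0237
shift [-0.3  0.4 -0.7]
[250.69830969 191.85813446]
```

View pics/w4c.png

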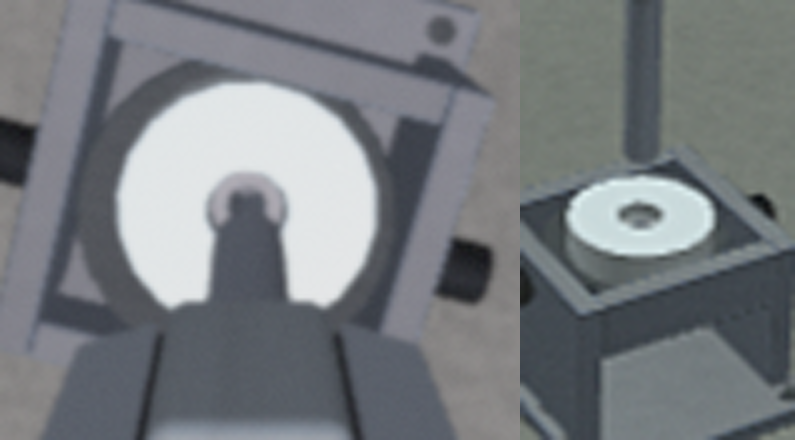

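View pics/t4c.png

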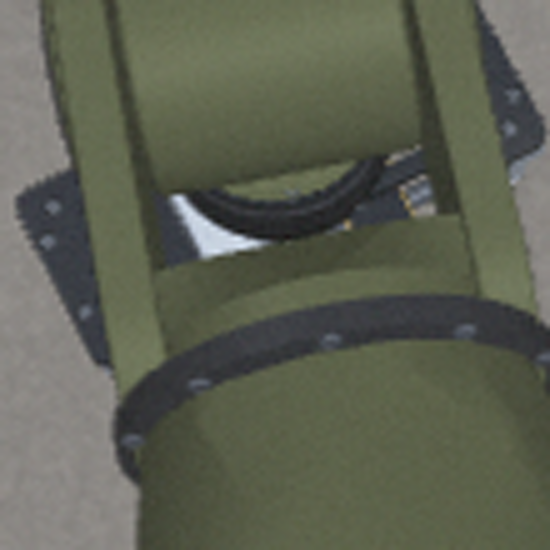

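```bash
python3 -c "
from meas import *
import pickle
o,c=pickle.load(open('w4.pkl','rb'));w=wcam(o,c);R=Rt(o)
im=c['pixels']
save('w4d',crop(im,225,170,55,50,11))
f=lambda X:proj(w,o['ee_pos']+R@np.array(X)/1000)
print('tip',f([0,81,0]),f([-6,81,0]),f([0,81,6]),f([0,81,-6]),f([-7.5,79,0]))
b=ray(w,251.4,191.1,.088);print('bore',b,R.T@(b-o['ee_pos'])*1000)
# predicted bore ellipse rows
for x in(-9,9):print(proj(w,b+R@np.array([x,0,0])/1000))
s,t=pickle.load(open('st4.pkl','rb'))
print(proj(s,o['ee_pos']+R@np.array([0,81,0])/1000), proj(s,[.5915,.1605,.088]), white_ellipse(s['pixels'],250,178,50,35))
"
```

```text
tip [251.36265149 199.97260353] [251.36387403 192.94282832] [258.59883917 199.9773295 ] [244.12666316 199.9678777 ] [251.35933914 191.7406174 ]
bore [0.59242679 0.16026826 0.088     ] [-1.03778269e+00  1.08402482e+02 -2.05522799e-02]
[251.40195053 181.4096778 ]
[251.39807795 200.64882007]
[273.80057048 180.97515177] [273.91993855 192.48575224] ((273.598331451416, 192.85462760925293), (14.547245025634766, 28.085039138793945), 318.5)
```

View pics/w4d.png

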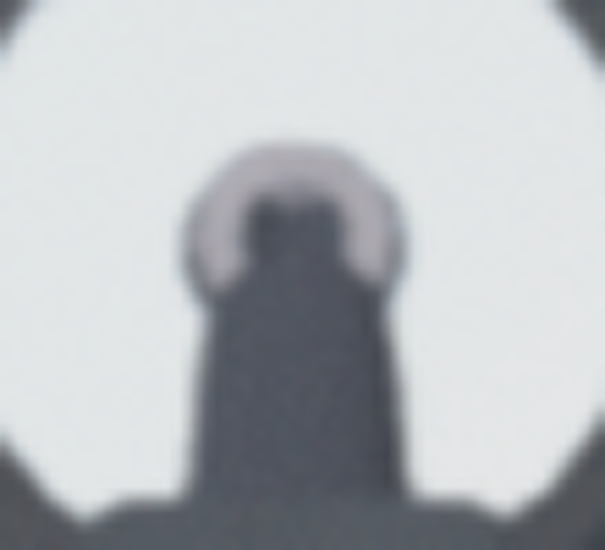

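{"op": "step_arm", "data": {
  "targets": [
    [-0.6,5,0,0,0,0],
    [0,10,0,0,0,0],
    [0,6,0,0,0,0],
    [0,2,0,0,0,0],
    [0,0,0,0,0,0]
  ]
}}

```text
time_s: 7.75
ee_pos: [0.5922, 0.1608, 0.1734]
eef_rot: [-1.571, -0.0, -2.653]
force: [-0.0, -0.4, -1.7]
grip_width: 0.0239
```

```bash
python3 -c "
from h import *
import pickle
o=get_obs();c=camera('wrist');pickle.dump((o,c),open('w5.pkl','wb'))
s=camera('scene');w=wcam(o,c);R=Rt(o)
togo([.5915,.1605,.196])
f=lambda X:proj(w,o['ee_pos']+R@np.array(X)/1000)
print('tip',f([0,81.4,0]),f([-6,81.4,0]))
save('w5c',np.hstack([crop(c['pixels'],225,165,55,60,9),crop(s['pixels'],255,165,36,60,9)]))
print(proj(s,o['ee_pos']+R@np.array([0,81.4,0])/1000))"
```

```text
t 7.85 pos [0.5922 0.1609 0.1737] rot [-8.9990e+01  2.0000e-02 -1.5201e+02] F [ 0.6  0.1 -2.6] w 0.0238
shift [  0.8 -22.3  -0. ]
tip [251.3638948  199.84797845] [251.36512097 192.82769638]
[274.18996883 190.98184877]
```

View pics/w5c.png

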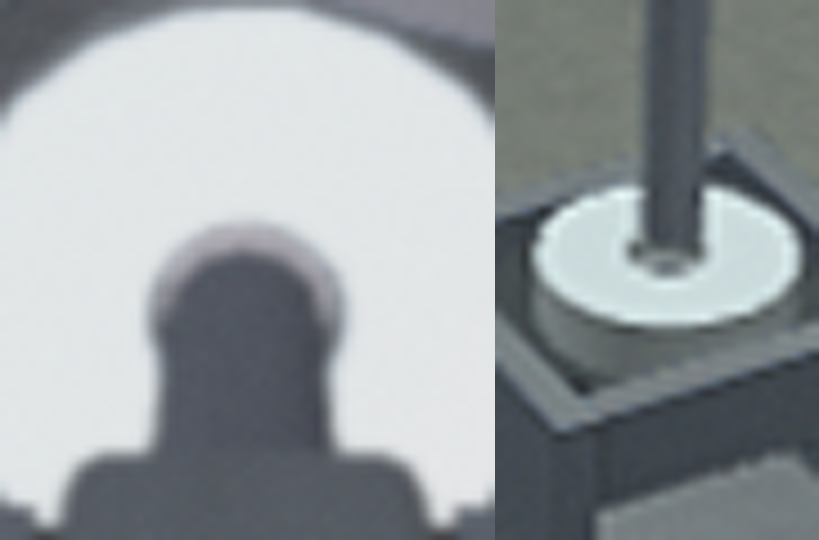

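```bash
python3 -c "
from h import *
import pickle
o,c=pickle.load(open('w5.pkl','rb'));w=wcam(o,c);R=Rt(o)
g=lambda u,v,z:R.T@(ray(w,u,v,z)-o['ee_pos'])*1000
for n,u,v,z in(('bore far',252,189,.088),('boreL',225+150/9,197.5,.088),('boreR',225+347/9-.5,197.5,.088),('tip far',251.5,192.3,.0924),('disc far',251.7,165+9/9-.5,.088)):print(n,g(u,v,z))"
```

```text
bore far [-8.32477119 85.37740449  0.52253498]
boreL [-0.97803775 85.37834304 -8.16867364]
boreR [-0.9902128  85.37788134  9.83045333]
tip far [-6.55069687 80.97758791  0.11191426]
disc far [-28.13267533  85.37548018   0.26342411]
```

{"op": "step_arm", "data": {
  "targets": [
    [1.6,0,0.6,0,0,0],
    [0,2,0,0,0,0],
    [0,1.5,0,0,0,0],
    [0,0.5,0,0,0,0],
    [0,0.5,0,0,0,0],
    [0,0,0,0,0,0]
  ]
}}

```text
time_s: 8.6
ee_pos: [0.591, 0.1595, 0.1689]
eef_rot: [-1.571, -0.0, -2.653]
force: [-0.5, -0.5, -1.6]
grip_width: 0.0237
```

```bash
python3 -c "
from h import *
import pickle
o=get_obs();c=camera('wrist');pickle.dump((o,c),open('w6.pkl','wb'))
s=camera('scene');w=wcam(o,c);R=Rt(o)
togo([.5915,.1605,.196])
save('w6c',np.hstack([crop(c['pixels'],225,165,55,60,9),crop(s['pixels'],255,165,36,60,9)]))"
```

```text
t 8.7 pos [0.591  0.1595 0.169 ] rot [ -90.      0.   -152.02] F [-0.7 -0.7 -1.4] w 0.0237
shift [ -0.9 -27.   -0.6]
```

View pics/w6c.png

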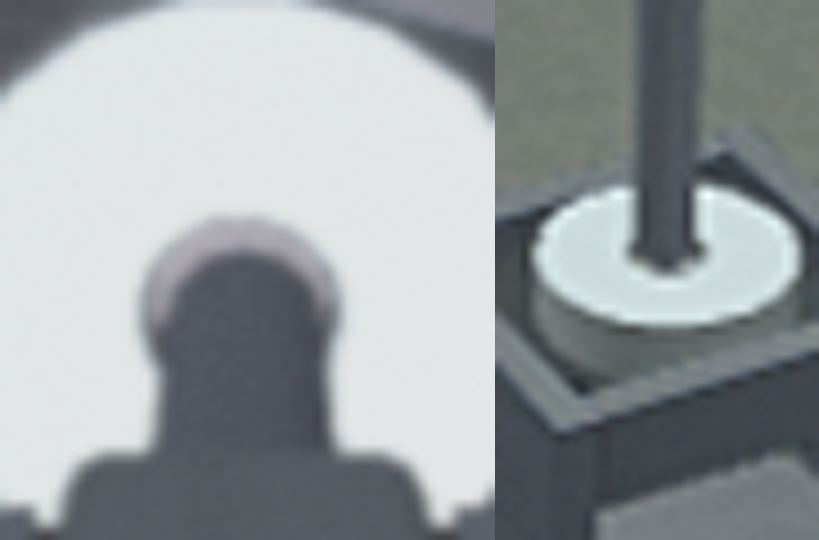

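{"op": "step_arm", "data": {
  "targets": [
    [0,0.5,0,0,0,0],
    [0,0.5,0,0,0,0],
    [0,0.5,0,0,0,0]
  ]
}}

```text
time_s: 9.07
ee_pos: [0.591, 0.1595, 0.1674]
eef_rot: [-1.571, -0.0, -2.653]
force: [0.0, -1.6, -1.4]
grip_width: 0.0238
```

{"op": "step_arm", "data": {
  "targets": [
    [0,1,0,0,0,0],
    [0,1,0,0,0,0]
  ]
}}

```text
time_s: 9.32
ee_pos: [0.591, 0.1595, 0.1653]
eef_rot: [-1.571, -0.0, -2.653]
force: [-0.7, 0.1, -1.8]
grip_width: 0.0232
```

{"op": "step_arm", "data": {
  "targets": [
    [0,1,0,0,0,0],
    [0,1,0,0,0,0]
  ]
}}

```text
time_s: 9.57
ee_pos: [0.591, 0.1595, 0.1634]
eef_rot: [-1.571, -0.0, -2.653]
force: [0.0, 0.2, -1.3]
grip_width: 0.0235
```

{"op": "step_arm", "data": {
  "targets": [
    [0,1,0,0,0,0],
    [0,1,0,0,0,0],
    [0,1,0,0,0,0]
  ]
}}

```text
time_s: 9.95
ee_pos: [0.5912, 0.1595, 0.1611]
eef_rot: [-1.571, 0.001, -2.653]
force: [-2.2, 0.4, 5.0]
grip_width: 0.0235
```

{"op": "step_arm", "data": {
  "targets": [
    [0,1,0,0,0,0],
    [0,1,0,0,0,0]
  ]
}}

```text
time_s: 10.2
ee_pos: [0.5912, 0.1595, 0.1592]
eef_rot: [-1.571, 0.001, -2.653]
force: [-0.5, 0.2, 4.8]
grip_width: 0.0237
```

{"op": "step_arm", "data": {
  "targets": [
    [0,1.5,0,0,0,0],
    [0,2,0,0,0,0],
    [0,2,0,0,0,0],
    [0,2,0,0,0,0]
  ]
}}

```text
time_s: 10.7
ee_pos: [0.5912, 0.1596, 0.1517]
eef_rot: [-1.571, 0.001, -2.653]
force: [-2.7, -1.2, 6.4]
grip_width: 0.0236
```

```bash
python3 -c "
from h import *
o=get_obs();print(o['force'],o['moment'])
c=camera('wrist')
s=camera('scene')
save('w7c',np.hstack([crop(c['pixels'],225,165,55,60,9),crop(s['pixels'],235,165,36*2,60*2,4.5)]))"
```

```text
[-2.68345051 -1.1500341   6.43590952] [-0.19094558  0.62334233 -0.00993274]
```

View pics/w7c.png

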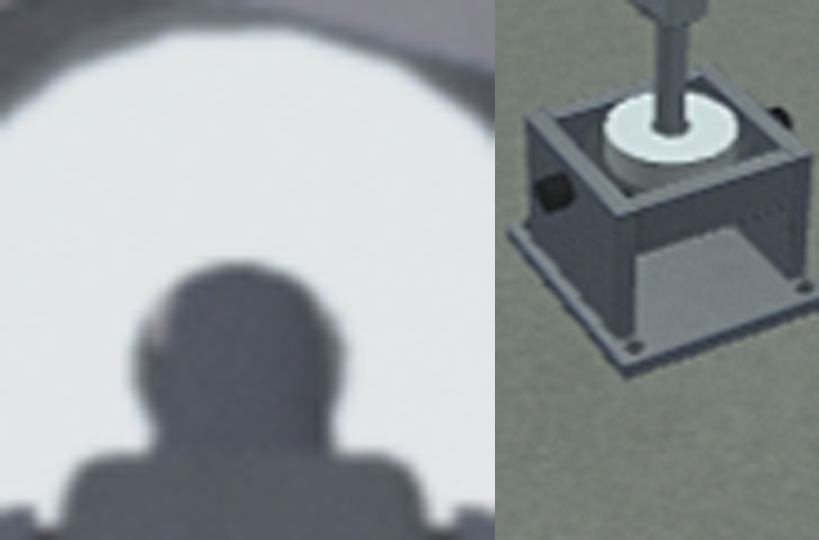

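{"op": "step_arm", "data": {
  "targets": [
    [0.5,0,-0.3,0,0,0],
    [0,2,0,0,0,0],
    [0,2,0,0,0,0],
    [0,2,0,0,0,0]
  ]
}}

```text
time_s: 11.3
ee_pos: [0.5909, 0.1595, 0.1455]
eef_rot: [-1.57, 0.001, -2.653]
force: [-0.2, -0.4, 6.9]
grip_width: 0.0239
```

{"op": "step_arm", "data": {
  "targets": [
    [0,2,0,0,0,0],
    [0,2,0,0,0,0],
    [0,2,0,0,0,0],
    [0,2,0,0,0,0],
    [0,2,0,0,0,0]
  ]
}}

```text
time_s: 11.92
ee_pos: [0.5909, 0.1595, 0.1355]
eef_rot: [-1.57, 0.001, -2.653]
force: [0.3, -1.1, 6.4]
grip_width: 0.0238
```

{"op": "step_arm", "data": {
  "targets": [
    [0,2,0,0,0,0],
    [0,2,0,0,0,0],
    [0,2,0,0,0,0],
    [0,2,0,0,0,0]
  ]
}}

```text
time_s: 12.42
ee_pos: [0.5909, 0.1595, 0.1275]
eef_rot: [-1.57, 0.001, -2.653]
force: [-0.1, -1.1, 5.8]
grip_width: 0.024
```

{"op": "step_arm", "data": {
  "targets": [
    [0,1,0,0,0,0],
    [0,1,0,0,0,0],
    [0,1,0,0,0,0]
  ]
}}

```text
time_s: 12.8
ee_pos: [0.5909, 0.1595, 0.1244]
eef_rot: [-1.57, 0.001, -2.653]
force: [-1.0, 0.1, 5.8]
grip_width: 0.0236
```

{"op": "step_arm", "data": {
  "targets": [
    [0,1,0,0,0,0],
    [0,1,0,0,0,0]
  ]
}}

```text
time_s: 13.05
ee_pos: [0.5909, 0.1595, 0.1225]
eef_rot: [-1.57, 0.001, -2.653]
force: [0.8, -1.0, 6.2]
grip_width: 0.0235
```

{"op": "step_arm", "data": {
  "targets": [
    [0,0.5,0,0,0,0]
  ]
}}

```text
time_s: 13.18
ee_pos: [0.5909, 0.1595, 0.1219]
eef_rot: [-1.57, 0.001, -2.653]
force: [0.4, 0.1, 4.9]
grip_width: 0.024
```

{"op": "step_arm", "data": {
  "targets": [
    [0,0.5,0,0,0,0]
  ]
}}

```text
time_s: 13.3
ee_pos: [0.5909, 0.1595, 0.1214]
eef_rot: [-1.57, 0.001, -2.653]
force: [-0.2, -0.6, 6.1]
grip_width: 0.0239
```

{"op": "step_arm", "data": {
  "targets": [
    [0,0.4,0,0,0,0]
  ]
}}

```text
time_s: 13.42
ee_pos: [0.5909, 0.1595, 0.1212]
eef_rot: [-1.57, 0.002, -2.653]
force: [-1.2, -0.6, 8.1]
grip_width: 0.0239
```

{"op": "step_arm", "data": {
  "targets": [
    [0,0.4,0,0,0,0]
  ]
}}

```text
time_s: 13.55
ee_pos: [0.591, 0.1596, 0.1212]
eef_rot: [-1.57, 0.002, -2.653]
force: [-0.9, -1.2, 11.5]
grip_width: 0.0233
```

{"op": "step_arm", "data": {
  "targets": [
    [0,0.4,0,0,0,0]
  ]
}}

```text
time_s: 13.68
ee_pos: [0.5911, 0.1596, 0.1211]
eef_rot: [-1.57, 0.002, -2.653]
force: [-2.5, -0.9, 13.7]
grip_width: 0.0235
```

```bash
python3 -c "
from h import *
s=camera('scene')
save('s8c',crop(s['pixels'],225,165,100,90,6));print(get_obs()['force'])"
```

```text
[-2.95702664 -0.70623968 12.35717468]
```

View pics/s8c.png

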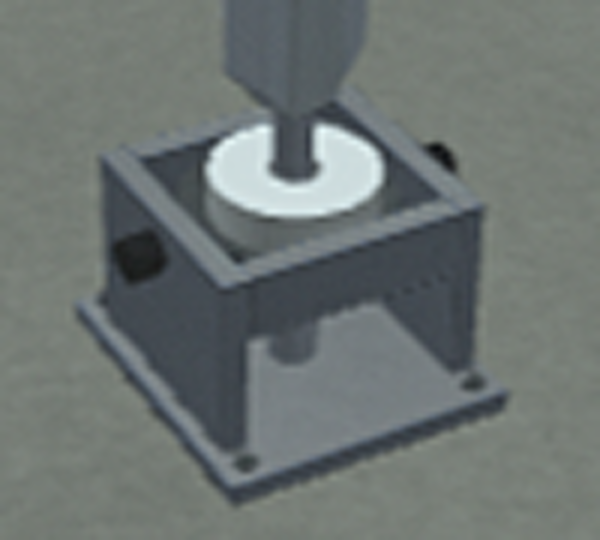

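The sleeve is visible standing on the base plate, at crop pixel (290,345). The tip is at 40 mm and the force rises against the hard stop. Withdrawing the drift.

{"op": "step_arm", "data": {
  "targets": [
    [0,-2,0,0,0,0],
    [0,-4,0,0,0,0],
    [0,-6,0,0,0,0],
    [0,-8,0,0,0,0]
  ]
}}

```text
time_s: 14.22
ee_pos: [0.5903, 0.1595, 0.14]
eef_rot: [-1.571, -0.001, -2.653]
force: [1.2, -0.3, -1.9]
grip_width: 0.0239
```

{"op": "step_arm", "data": {
  "targets": [
    [0,-8,0,0,0,0],
    [0,-10,0,0,0,0],
    [0,-10,0,0,0,0],
    [0,-12,0,0,0,0],
    [0,-15,0,0,0,0],
    [0,0,0,0,0,0]
  ]
}}

```text
time_s: 14.98
ee_pos: [0.591, 0.1597, 0.1963]
eef_rot: [-1.57, 0.002, -2.653]
force: [-0.2, 0.1, -1.2]
grip_width: 0.0237
```

```bash
python3 -c "
from h import *
togo([.5246,-.1498,.1964],-62)"
```

```text
t 14.97 pos [0.591  0.1597 0.1963] rot [-8.9960e+01  1.4000e-01 -1.5202e+02] F [-0.2  0.1 -1.2] w 0.0237
shift [203.8  -0.4 242.1]
turn [-0.04 -0.02 -0.14]
turn [ 2.1000e-01  1.7998e+02 -6.0000e-02]
```

{"op": "step_arm", "data": {
  "targets": [
    [12,0,15,0,0,0],
    [26,0,30,0,0,0],
    [30,0,35,0,0,0],
    [30,0,35,0,0,0],
    [30,0,35,0,0,0],
    [30,0,35,0,0,0],
    [25,0,30,0,0,0],
    [15,0,19,0,0,0],
    [5.8,0,8.1,0,0,0],
    [0,0,0,0,0,0],
    [0,0,0,0,0,0]
  ]
}}

```text
time_s: 16.35
ee_pos: [0.5241, -0.1492, 0.1946]
eef_rot: [-1.571, -0.0, -2.653]
force: [-0.1, 0.5, -2.7]
grip_width: 0.0238
```

```bash
python3 -c "
from h import *
import pickle
togo([.5246,-.1498,.1964],-62)
o=get_obs();c=camera('wrist');pickle.dump((o,c),open('w9.pkl','wb'))
o3,c3=pickle.load(open('w3.pkl','rb'))
s=camera('scene');t=camera('top');pickle.dump((s,t),open('st9.pkl','wb'))
save('w9c',np.hstack([crop(c3['pixels'],205,140,90,120,4.4),crop(c['pixels'],205,140,90,120,4.4)]))
save('s9c',np.hstack([crop(s['pixels'],85,100,80,145,4),crop(s['pixels'],225,165,100,90,4.8)[:580].repeat(1,0)[:432]] if 0 else [crop(s['pixels'],85,100,80,145,4)]))
save('s9d',crop(s['pixels'],225,165,100,90,6))"
```

```text
t 16.35 pos [ 0.5241 -0.1492  0.1946] rot [ -90.02   -0.   -151.98] F [-0.1  0.5 -2.7] w 0.0238
shift [-0.1 -1.8  0.8]
turn [0.02 0.02 0.  ]
turn [ 1.0000e-02 -1.7998e+02 -2.0000e-02]
```

View pics/w9c.png

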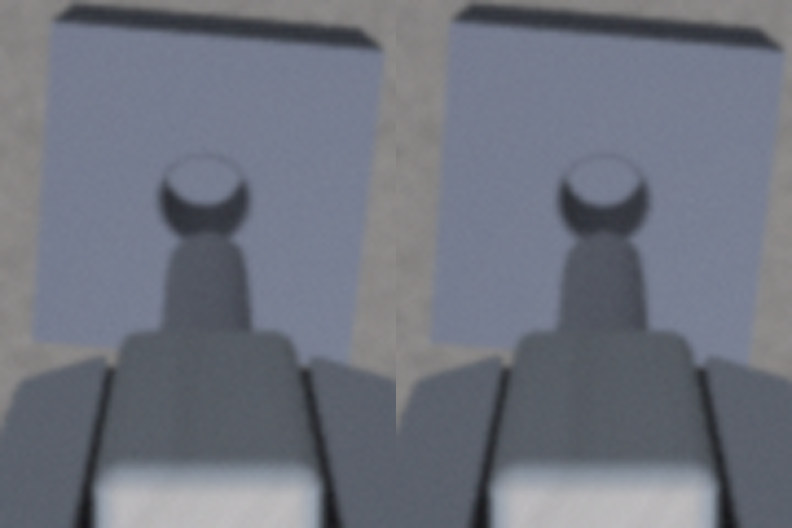

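View pics/s9c.png

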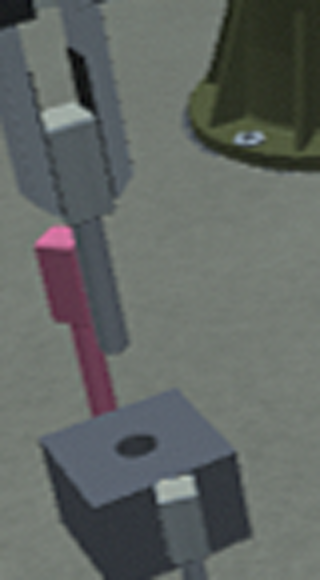

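View pics/s9d.png

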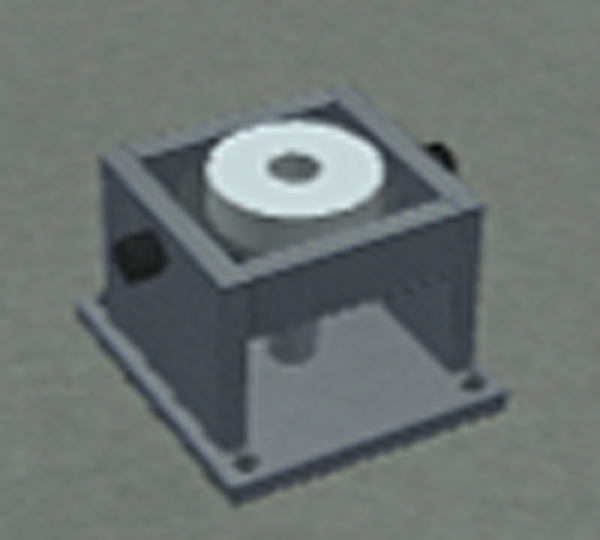

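{"op": "step_arm", "data": {
  "targets": [
    [0,5,0.3,0,0,0],
    [0,15,0,0,0,0],
    [0,18,0,0,0,0],
    [0,10,0,0,0,0],
    [0,4,0,0,0,0],
    [0,0,0,0,0,0]
  ]
}}

```text
time_s: 17.25
ee_pos: [0.5242, -0.1502, 0.1428]
eef_rot: [-1.571, 0.0, -2.653]
force: [0.4, -0.4, -1.4]
grip_width: 0.024
```

```bash
python3 -c "
from h import *
togo([.5246,-.1498,.097],-62)
c=camera('wrist');s=camera('scene')
save('w10c',np.hstack([crop(c['pixels'],205,140,80,100,5),crop(s['pixels'],90,150,70,100,5)]))"
```

```text
t 17.25 pos [ 0.5242 -0.1502  0.1428] rot [ -90.      0.   -152.02] F [ 0.4 -0.4 -1.4] w 0.024
shift [-0.5 45.8 -0.2]
turn [-0.   -0.02 -0.  ]
turn [  0.   179.98  -0.  ]
```

View pics/w10c.png

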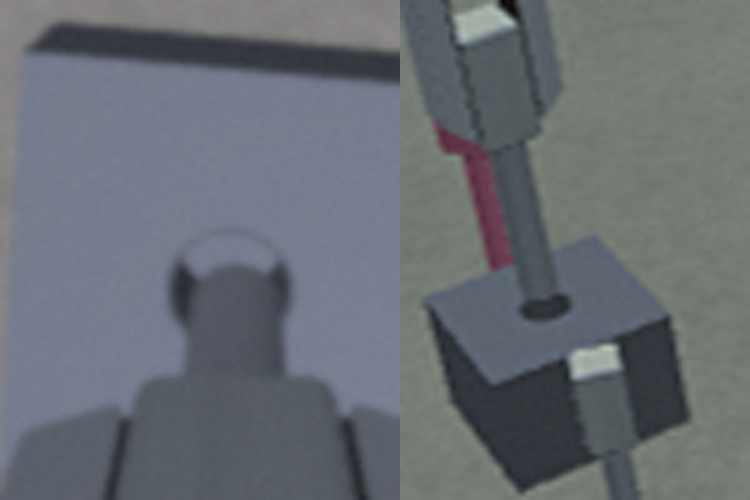

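{"op": "step_arm", "data": {
  "targets": [
    [-0.2,3,-0.5,0,0,0],
    [0,4,0,0,0,0],
    [0,4,0,0,0,0],
    [0,4,0,0,0,0]
  ]
}}

```text
time_s: 17.85
ee_pos: [0.5241, -0.1496, 0.1274]
eef_rot: [-1.571, -0.0, -2.653]
force: [-0.1, -0.2, -1.5]
grip_width: 0.0236
```

{"op": "step_arm", "data": {
  "targets": [
    [0,4,0,0,0,0],
    [0,5,0,0,0,0],
    [0,5,0,0,0,0],
    [0,5,0,0,0,0]
  ]
}}

```text
time_s: 18.35
ee_pos: [0.5241, -0.1496, 0.1084]
eef_rot: [-1.571, -0.0, -2.653]
force: [1.0, -0.0, -1.8]
grip_width: 0.0238
```

{"op": "step_arm", "data": {
  "targets": [
    [0,4,0,0,0,0],
    [0,3,0,0,0,0],
    [0,2,0,0,0,0],
    [0,1,0,0,0,0],
    [0,0.5,0,0,0,0],
    [0,0,0,0,0,0]
  ]
}}

```text
time_s: 19.1
ee_pos: [0.5242, -0.1496, 0.0983]
eef_rot: [-1.571, 0.0, -2.653]
force: [-0.1, -0.1, -1.7]
grip_width: 0.0238
```

{"op": "step_arm", "data": {
  "targets": [
    [0,0.6,0,0,0,0],
    [0,0.6,0,0,0,0],
    [0,0,0,0,0,0]
  ]
}}

```text
time_s: 19.48
ee_pos: [0.5241, -0.1496, 0.097]
eef_rot: [-1.571, -0.0, -2.653]
force: [-0.2, -0.6, -1.5]
grip_width: 0.0242
```

{"op": "step_arm", "data": {
  "targets": [
    [0,0.4,0,0,0,0],
    [0,0.4,0,0,0,0],
    [0,0,0,0,0,0]
  ]
}}

```text
time_s: 19.85
ee_pos: [0.5242, -0.1496, 0.0964]
eef_rot: [-1.571, 0.0, -2.653]
force: [-0.9, 0.9, 0.4]
grip_width: 0.0235
```

{"op": "step_arm", "data": {
  "targets": [
    [0,0,0,0,0,0],
    [0,0,0,0,0,0],
    [0,0,0,0,0,0],
    [0,0,0,0,0,0],
    [0,0,0,0,0,0],
    [0,0,0,0,0,0]
  ],
  "gripper": 0.6
}}

```text
time_s: 20.6
ee_pos: [0.5241, -0.1496, 0.0963]
eef_rot: [-1.571, 0.0, -2.653]
force: [-0.3, -0.1, -0.0]
grip_width: 0.0747
```

```bash
python3 -c "
from h import *
togo([.5246,-.1498,.097],-62)
c=camera('wrist');save('w11',c['pixels'])"
```

```text
t 20.6 pos [ 0.5241 -0.1496  0.0963] rot [ -90.      0.   -152.02] F [-0.3 -0.1 -0. ] w 0.0747
shift [-0.3 -0.7  0.4]
turn [-0.   -0.02 -0.  ]
turn [  0.   179.98  -0.  ]
```

View pics/w11.png

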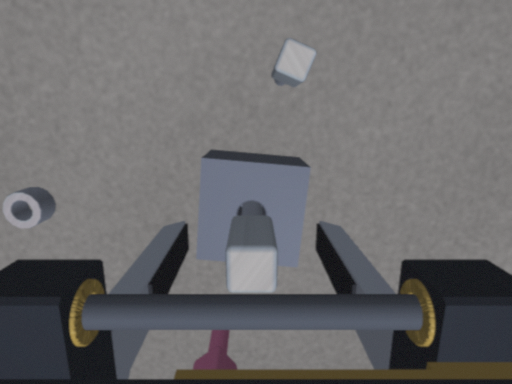

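The drift stands free in the hole, handle top at (252,268), and the fingers are clear of it. Retreating upward, then toward the base.

{"op": "step_arm", "data": {
  "targets": [
    [0,-10,0,0,0,0],
    [0,-25,0,0,0,0],
    [0,-35,0,0,0,0],
    [0,-35,0,0,0,0],
    [0,-30,0,0,0,0],
    [0,-15,0,0,0,0],
    [30,0,0,0,0,0],
    [40,0,0,0,0,0],
    [30,0,0,0,0,0],
    [0,0,0,0,0,0],
    [0,0,0,0,0,0],
    [0,0,0,0,0,0]
  ]
}}

```text
time_s: 22.15
ee_pos: [0.4364, -0.1961, 0.246]
eef_rot: [-1.571, -0.0, -2.652]
force: [0.4, 0.5, 0.6]
grip_width: 0.0755
```

```bash
python3 -c "
from h import *
import pickle
togo([.5246,-.1498,.097],-62)
s=camera('scene');t=camera('top');save('s12',s['pixels'])
t0=pickle.load(open('top0.pkl','rb'));s0=pickle.load(open('scene0.pkl','rb'))
save('c12',np.hstack([crop(s['pixels'],85,140,80,120,4.8),crop(t['pixels'],325,165,80,120,4.8)]))
d=np.abs(s['pixels'][150:].astype(int)-s0['pixels'][150:]).max(2)
m=(d>40).astype(np.uint8);n,l,st,ce=cv2.connectedComponentsWithStats(m)
print([ (a[:5].tolist()) for a in st[1:] if a[4]>6])"
```

```text
t 22.15 pos [ 0.4364 -0.1961  0.246 ] rot [-9.0030e+01 -1.0000e-02 -1.5198e+02] F [0.4 0.5 0.6] w 0.0755
shift [-99.7 149.    0.6]
turn [0.03 0.02 0.01]
turn [ 2.0000e-02 -1.7998e+02 -4.0000e-02]
[[270, 70, 7, 5, 21]]
```

View pics/s12.png

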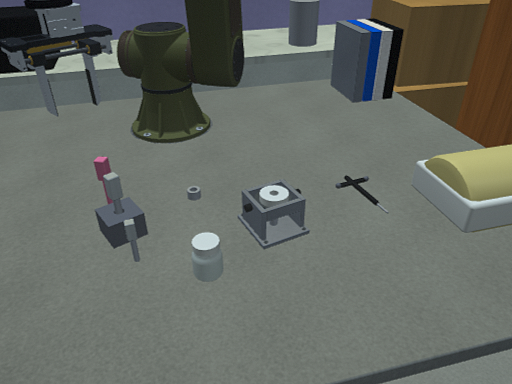

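View pics/c12.png

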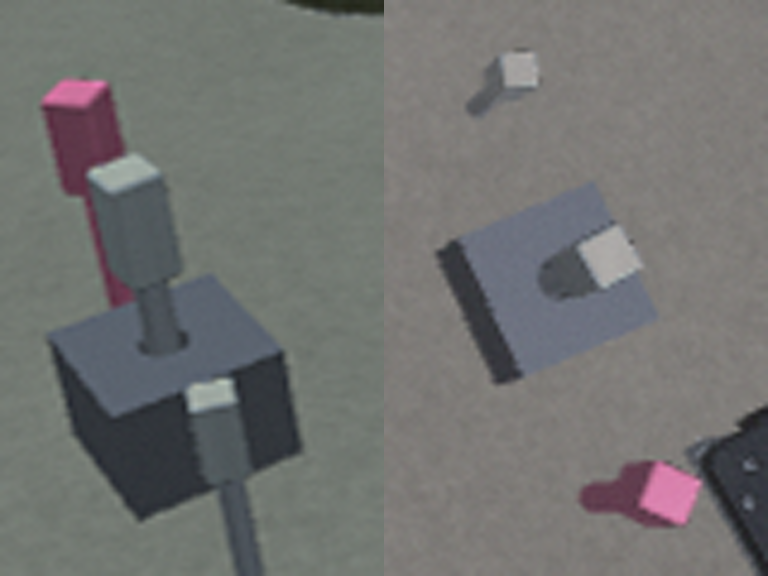

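```bash
python3 -c "
from h import *
print(job.hand_in())"
```

```text
the job is handed in; nothing more can be done
None
```

The sleeve is pressed right through the bore and stands on the base plate. The drift is back upright in its stand, and I handed the job in at about 22 s of the 67 s allowed.

- **Drift:** I took the larger grey one from the stand and left the small grey one and the pink one alone.
- **Bore:** I found it in the camera images at about x 0.591, y 0.160. The drift went in without touching the disc's top.
- **Pressing:** The sleeve moved at a reading of about 5–7 N. I stopped when it stopped moving and the force rose, with the tip about 40 mm up as expected. The highest force I read was about 14 N. A side force of about 3 N from the bore wall appeared partway down, and I removed it with a small sideways correction.
- **Last checks:** Comparing the scene image before and after, the only change on the bench is the sleeve standing below the disc. The jar, pointer, spare and the other drifts are where they were, and the gripper is open and clear of everything. The disc centres measured from the two fixed cameras differed by about 2 mm, within the stated calibration. No check failed.

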